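# Seat the specimen mount and counter-hold the clamp bolt

## Robot

A 7-joint arm with a two-finger parallel gripper is mounted at the origin on the work surface. World frame = base frame: x ahead of the robot, y to its left, z up, the work surface at z = 0. Lengths are in m, angles in degrees, forces in N, time in s.
With the tool pointing down it reaches from about 0.425 to 0.875 m from the base axis. Payload 4.7 kg.
Tool frame: the origin (TCP) lies midway between the tips of the shut fingers; the grasp point (between the pads) lies env.grip_point_offset behind it (env.grip_point_offset is the distance from the TCP to the grasp point, in m); z points along the fingers, y is the line along which they close (so a half turn about z gives the same grasp; the last joint's range is limited). The gripper opens to 87 mm and grips with 3 to 60 N. Pads are 19 mm wide; open, the fingers measure 117 mm over their backs; the gripper's body (75 mm by 190 mm) begins 51 mm behind the grasp point.
Start: joints at [0.808, 18.392, -4.016, 83.108, 1.295, 78.541, -3.26], TCP at [0.65, -0, 0.223] pointing down, gripper open.
Joint ranges: [-163.93, 163.93], [-17.29, 119.83], [-79.2, 71.16], [3.27, 140.29], [-89.18, 269.18], [5.43, 117.66], [-154.24, 154.24]. Speed limits (degrees/s): [147.25, 147.25, 180, 180, 180, 180, 180].

## Interface

Orientations are given as [roll, pitch, yaw] about the fixed x, y, z axes, in that order (R = Rz(yaw) Ry(pitch) Rx(roll)).
In Python, from cell import env gives the robot as it stands.
- The arm moves only by the shell command python3 -m creep 'ROWS' [FORCE]. ROWS is a JSON object of lists of equal length, an entry for each row: "translation": the shift along the tool's x, y, z in units of 0.08 m (1.0 is 0.08 m), a list of three; "turn": the turn, a rotation vector about the tool's x, y, z in units of 180 degrees (1.0 is 180 degrees), a list of three; "grip": the opening, from 0 (shut) to 1 (fully open). In form: {"translation": [[x, y, z], ...], "turn": [[ax, ay, az], ...], "grip": [grip, ...]}. A call has 1 to 5 rows; each row shifts and turns the commanded pose from where the row before left it, along the tool's axes as they then stand; what a row does not reach is not made up. A row lasts 1/8 s, in which the tool goes at most 62.5 mm and 10.7 degrees, less where a joint would pass 70% of its speed; a pose out of reach is approached as far as the arm can. A call with a number of a shift or a turn outside -1 to 1 is refused whole. A call with a gripper value outside its range is refused whole. The fingers move at their own pace and stop on an object; FORCE is the grip in N (left out, the last holds). Time passes only in rows, so rows that do not move let the fingers close. It gives the time, the measured TCP pose, the force, the opening and the grip force at its end, in the units of the state.
- env.get_obs(): the state, without advancing time (a new reading comes with each control period).
- env.read_camera(name): name is "scene" or "side" or "wrist"; returns a dict with "frame" (480x640x3 uint8, red, green, blue), "z_map" (480x640 float32, m along the optical axis (not along the pixel's ray), 0 where there is no reading), "K" (3x3 intrinsics, pixels), "D" ([k1, k2, p1, p2, k3] as OpenCV has them; the pictures are not rectified), "rvec" (rotation vector, rad) and "tvec" (3), from world to camera coordinates, as OpenCV has them. Camera axes: x right, y down, z forward; pixel columns grow to the right and rows downward; lengths in m; the calibration is good to about 2 mm. A picture is of the moment at which its call begins.
- env.sign_off(): hands the job in; it is judged then, once.
The state is a dict: "time_s": time; "qpos": joint angles; "joint_velocities": joint speeds; "effort": joint torques, N m; "tool_pos": TCP position; "tool_rot": TCP orientation; "force": force on the tool from outside, world axes, zero at the start; "wrist_torque": the same for the moment, N m; "grip_width": finger opening in m; "grasp_force": force on a finger pad.
Only numpy, scipy, OpenCV 4.12 (cv2) and the standard library are available. Lean on these libraries where they do the work, as an engineer would, in place of code of your own. Each camera call takes 0.05 s, during which the arm holds its last target. There are 200 camera calls.

## Task

On the grey stand, place the round specimen mount (not the square one) into the round recess of the stage so that it lies fully home and flat, lowering it rather than dropping it, and let go of it. Then reach down into the narrow gap behind the upright bracket, grip the hidden hexagonal bolt head firmly between the fingers and hold it from turning while the little driver on the other side runs the nut; the program finishes while still holding the bolt head still. Leave the mount seated and the square mount, lens, screwdriver and loose fossil where they are.

Things in the scene. Friction and masses are not known exactly. Their poses are not given: they have to be found in the camera images.
- stand: Fixed grey stand, base plate 200 (x) x 340 (y) x 12 mm high; origin under its centre on the table, z up; yaw within 0.3 rad. A dark steel stage block 130 x 130 mm is centred at x -10, y -85 mm, top 40 mm above the table. Bracket, bolt and back rail are centred at y +85 mm. A black nut driver, 40 mm thick, stands in front of the bracket (-x, robot side), lower than it, reaching to x -95 mm.
- bracket_top (a point): Middle of the upper edge of the upright bracket, 86 mm above the table. The bracket is 10 mm thick along x and 90 mm wide along y; x points to the gap behind it. The gap is 52 mm wide in x, open at the top and at both ends.
- back_rail (a point): Middle of the upper edge of the back rail, which closes the gap on its far side: parallel to the bracket, 10 mm thick along x, 120 mm along y, top 66 mm above the table.
- bolt_head (a point): Centre of the hidden steel hexagonal bolt head: 20 mm across flats, 23 mm across corners, 14 mm long. Its level axis is this point's x axis, along the stand's x, 62 mm above the table; y and z turn with the bolt. The centre lies 26 mm behind the bracket's rear face, mid-gap, on a 15 mm thick shank. Free above; 50 mm free below down to the base plate.
- recess (a point): Centre of the floor of the round recess in the stage: 63 mm across, 8 mm deep, 2 mm chamfer at its mouth; floor 32 mm above the table. z up.
- bolt (a joint): Turning angle (rad) of the bolt about its level axis. Left alone it creeps round with the nut at about 0.25 rad/s under a weak torque of 0.025 N m. It can be held at any angle: pads closing on the head from its two sides (along the stand's y) turn it flat to themselves.
- round_post (a point): Round specimen mount, loose, about 120 g: an aluminium disc 60 mm across and 8 mm thick, with an upright round post 18 mm thick standing in its middle from 8 to 52 mm above the disc's underside, a small white stone stuck on top up to 65 mm. This point is half-way up the post, 30 mm above the underside; z up along the post.
- round_mount: The same round mount; origin at the centre of the disc's underside, z up.
- square_post (a point): Square specimen mount, loose, to be left alone: plate 54 x 54 x 8 mm with the same post and stone. This point is 30 mm above its underside, on the post.
- lens: Black camera lens standing on end, 66 mm across, 72 mm high, to be left alone; origin at its underside.
- screwdriver: Screwdriver 170 mm long lying on the table, to be left alone; its length along its own x.
- fossil: Loose white fossil pebble 48 mm across, 35 mm high, to be left alone; origin at its underside.
Not all that is in view belongs to the job. What is shaped like the round_mount but brown, pink or purple is not meant.

How it is judged (in metres and radians):
On the way, in this order (a step that is already met when the one before it is completed fails the run):
1. the round mount lies flat and fully home in the recess, let go (horizontal distance between round_mount and recess below 0.003 m and z of round_mount in the frame of recess between -0.002 and 0.002 m and angle between round_mount's own z axis and vertical below 0.04 rad and contact force between the fingers and round_mount below 0.3 N), for 0.3 s.
2. the bolt head is gripped between the fingers and no longer turns (contact force between the fingers and bolt above 8 N and distance between the grasp point and bolt_head below 0.02 m and velocity of joint bolt between -0.03 and 0.03 rad/s), for 0.5 s.
At the end, for the whole second after the job is handed in: Round mount in the recess: centre within 3 mm, underside within 2 mm of its floor, tilt under 0.04 rad, not touched. Fingers grip the bolt head with over 8 N, the grasp point between the pads within 20 mm of the head's centre; the bolt turns slower than 0.03 rad/s (all of step 1 and all of step 2); the arm keeps its last pose, push and grip.
It fails at once if the square mount is pushed more than 30 mm from its place (distance of square_post from where it was at the start of the episode above 0.03 m).
It fails at once if the lens is pushed more than 30 mm from its place (distance of lens from where it was at the start of the episode above 0.03 m).
It fails at once if the screwdriver is pushed more than 30 mm from its place (distance of screwdriver from where it was at the start of the episode above 0.03 m).
It fails at once if the fossil is pushed more than 30 mm from its place (distance of fossil from where it was at the start of the episode above 0.03 m).
It fails at once if the round mount is dropped: it falls faster than 0.5 m/s out of the fingers (linear speed of round_mount above 0.5 m/s and contact force between the fingers and round_mount below 0.3 N).
It also fails if it takes over 46 s, if anything falls off the work surface, if the arm or the gripper's body presses on something with over 40 N, if the wrist force passes 120 N, or if a joint passes its speed limit or range.

## Working session

There is one attempt and no reset: what is moved stays moved. The work goes in short steps, Python scripts to look and compute and a shell command to move; the robot and the scene stay as the last step left them, time stands still between calls to the robot, and variables do not carry over. Pictures are saved under pics/ and viewed, at most 10 in all, crops included, and the job is handed in when it is done.

```bash
ls; mkdir -p pics; python3 - <<'E'
from cell import env
import cv2,numpy as np
o=env.get_obs(); print(o, env.grip_point_offset)
ims=[]
for n in ["scene","side","wrist"]:
    c=env.read_camera(n); np.savez(f"{n}0.npz",**c)
    cv2.imwrite(f"pics/{n}0.png",c["frame"][:,:,::-1])
    R=cv2.Rodrigues(np.array(c["rvec"]))[0]; print(n,-R.T@np.array(c["tvec"]).ravel(),R[2],c["K"][0][0],c["D"],(c["z_map"]>0).mean())
E
```

```text
pics
{'time_s': 0.0, 'qpos': array([ 0.80870577, 18.44144836, -4.01580835, 83.17476384,  1.29378627,
       78.54069143, -3.2583772 ]), 'joint_velocities': array([-0.08836259,  0.05328481, -0.02717204,  0.00548593, -0.16295756,
       -0.00942811, -0.03738425]), 'effort': array([-2.58547143e-04, -4.91284704e+01, -4.03903294e-01, -3.12526345e+01,
       -6.40594075e-02,  4.37659642e-02,  1.61017233e-04]), 'tool_pos': array([ 6.49445474e-01, -4.98791303e-05,  2.21435682e-01]), 'tool_rot': array([-1.79888273e+02,  4.43898283e-03,  9.00026885e+01]), 'force': array([ 0.12997737, -0.31126504, -0.16711708]), 'wrist_torque': array([-0.05463011,  0.00013256, -0.04686342]), 'grasp_force': 0.0, 'grip_width': 0.08677310057697356} 0.0187
scene [ 0.91091942 -0.69803031  0.77088945] [-0.3827526   0.62239585 -0.68273264] 475.66865550167853 [-0.08053548  0.          0.          0.          0.        ] 0.9959765625
side [-0.31701899 -0.98253294  0.80500958] [ 0.5714858   0.63643119 -0.5180341 ] 597.7609738398472 [-0.16812597  0.          0.          0.          0.        ] 0.9942838541666666
wrist [0.64806522 0.07683539 0.38488915] [-0.00295126 -0.28428399 -0.95873558] 380.29066749622433 [-0.04801117  0.          0.          0.          0.        ] 0.9959212239583334
```

View pics/scene0.png

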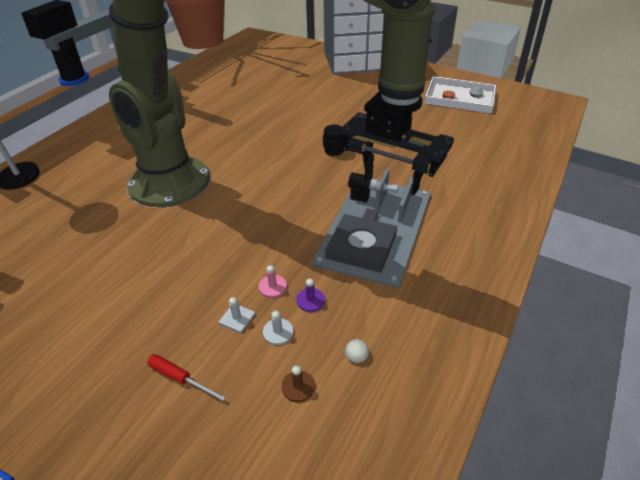

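View pics/side0.png

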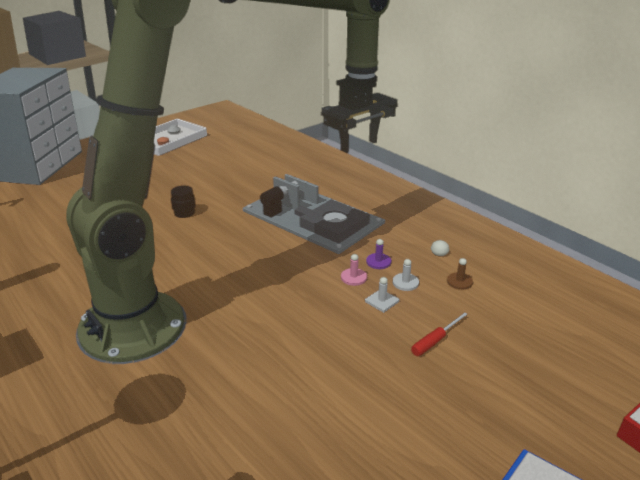

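The scene picture shows the round aluminium mount at (278,330), with the square one at (237,317). The decoys are purple (310,298), pink (272,285) and brown (298,385). The fossil is at (357,351), the screwdriver at (185,378), and the stand's stage recess at (362,240). In the side picture the round mount is at (405,280), the square one at (382,298), and the recess at (334,217).

Could be taken for the target, by scene pixel: silver disc (278,330), silver square (237,317), pink (272,285), purple (310,298), brown (298,385). I choose the silver disc.

```bash
cat > h.py <<'E'
import cv2,numpy as np
def cam(c):
    return np.array(c["K"],float),np.array(c["D"],float),cv2.Rodrigues(np.array(c["rvec"],float))[0],np.array(c["tvec"],float).ravel()
def rays(c,uv):
    K,D,R,t=cam(c); n=cv2.undistortPoints(np.array(uv,float).reshape(-1,1,2),K,D).reshape(-1,2)
    return -R.T@t,np.c_[n,np.ones(len(n))]@R
def onplane(c,uv,z):
    o,d=rays(c,uv); return o+d*((z-o[2])/d[:,2])[:,None]
def cloud(c):
    v,u=np.mgrid[:480,:640]; o,d=rays(c,np.c_[u.ravel(),v.ravel()])
    P=o+d*np.asarray(c["z_map"],float).reshape(-1,1); P[np.asarray(c["z_map"]).ravel()==0]=np.nan
    return P.reshape(480,640,3)
def proj(c,P):
    K,D,R,t=cam(c); return cv2.projectPoints(np.array(P,float).reshape(-1,1,3),cv2.Rodrigues(R)[0],t,K,D)[0].reshape(-1,2)
def tri(c1,uv1,c2,uv2):
    (o1,d1),(o2,d2)=rays(c1,[uv1]),rays(c2,[uv2])
    s=np.linalg.lstsq(np.c_[d1[0],-d2[0]],o2-o1,rcond=None)[0]
    a,b=o1+s[0]*d1[0],o2+s[1]*d2[0]; return (a+b)/2,np.linalg.norm(a-b)
E
python3 - <<'E'
from h import *
np.set_printoptions(precision=4,suppress=True)
for n,boxes in dict(scene=dict(round=(255,305,345,300),square=(215,290,258,335),recess=(310,180,440,290)),side=dict(round=(390,255,422,295),square=(362,274,400,312),recess=(235,165,390,255))).items():
    c=dict(np.load(n+"0.npz")); P=cloud(c); hsv=cv2.cvtColor(c["frame"],cv2.COLOR_RGB2HSV)
    grey=(hsv[...,1]<70)&(hsv[...,2]>110)
    v,u=np.mgrid[:480,:640]
    for k,b in boxes.items():
        if k=='round' and n=='scene': b=(260,306,296,345)
        m=(u>=b[0])&(u<b[2])&(v>=b[1])&(v<b[3])
        if k!='recess':
            q=P[m&grey&(P[...,2]<0.014)&(P[...,2]>0.003)]; (x,y),r=cv2.minEnclosingCircle(q[:,:2].astype(np.float32))
            print(n,k,"disc",len(q),x,y,'r',r,np.median(q[:,2]),cv2.minAreaRect(q[:,:2].astype(np.float32)))
            q=P[m&(P[...,2]>0.02)&(P[...,2]<.05)]; print("  post mean",q.mean(0),len(q),'top',np.nanmax(P[m][:,2]))
        else:
            for nm,lo,hi in [("base",.009,.016),("stage",.037,.043),("floor",.029,.0345),("rail",.063,.069),("brk",.082,.09)]:
                q=P[m&(P[...,2]>lo)&(P[...,2]<hi)&(hsv[...,1]<90)]
                if len(q)>4: print(n,nm,len(q),cv2.minAreaRect(q[:,:2].astype(np.float32)),np.median(q,0))
            g=m&grey&(P[...,2]>.025)&(P[...,2]<.039)
            mm=(g*255).astype(np.uint8); cs=cv2.findContours(mm,0,1)[0]; cc=max(cs,key=cv2.contourArea)
            e=cv2.fitEllipse(cc); print('  recess ell',e,onplane(c,[e[0]],.032), cv2.minEnclosingCircle(onplane(c,cc.reshape(-1,2),.032)[:,:2].astype(np.float32)))
c=dict(np.load("scene0.npz"));d=dict(np.load("side0.npz"))
a=cv2.resize(c["frame"][200:400,200:400],(400,400));b=cv2.resize(d["frame"][160:320,240:440],(400,320));a[:320]=a[:320]
o=np.zeros((400,800,3),np.uint8);o[:,:400]=a;o[:320,400:]=b
cv2.imwrite("pics/crop1.png",o[:,:,::-1])
E
```

```text
scene round disc 500 0.5486986637115479 -0.26950761675834656 r 0.031230129301548004 0.007841582576629147 ((0.549536943435669, -0.27076464891433716), (0.05802116170525551, 0.05907860025763512), 60.33770751953125)
  post mean [ 0.5529 -0.2742  0.0355] 93 top 0.06658335907713053
scene square disc 480 0.4580850303173065 -0.28438282012939453 r 0.03720948100090027 0.007890026485053658 ((0.4579664170742035, -0.2838061451911926), (0.0559404231607914, 0.05580548197031021), 4.007904529571533)
  post mean [ 0.4625 -0.2874  0.0355] 90 top 0.06566339714227554
scene base 3608 ((0.5833320617675781, 0.10091722011566162), (0.19815433025360107, 0.3431796133518219), 9.426711082458496) [0.6261 0.1049 0.0112]
scene stage 1817 ((0.5708033442497253, 0.08517665416002274), (0.14067375659942627, 0.2755320072174072), 9.348608016967773) [0.5895 0.0129 0.039 ]
scene floor 547 ((0.5710643529891968, 0.08063062280416489), (0.1434507966041565, 0.26755180954933167), 10.051312446594238) [0.5863 0.017  0.0314]
scene rail 232 ((0.5891973376274109, 0.03359781205654144), (0.14943833649158478, 0.3898608386516571), 14.08689
[... 1168 characters left out ...]
3688201308250427), 12.588522911071777) [0.5795 0.0195 0.0404]
side floor 390 ((0.5874484181404114, 0.019135653972625732), (0.144379660487175, 0.37455257773399353), 13.08487606048584) [0.5792 0.0256 0.0319]
side rail 183 ((0.5536133646965027, 0.03588487207889557), (0.15860331058502197, 0.42968350648880005), 0.23342691361904144) [0.605  0.1684 0.0663]
side brk 112 ((0.5374234914779663, 0.16421863436698914), (0.09664001315832138, 0.07560859620571136), 39.41426467895508) [0.554  0.174  0.0852]
  recess ell ((334.2809753417969, 216.38540649414062), (8.060807228088379, 22.574514389038086), 89.23530578613281) [[0.5944 0.0238 0.032 ]] ((0.5909913182258606, 0.01900744065642357), 0.030239293351769447)
```

View pics/crop1.png

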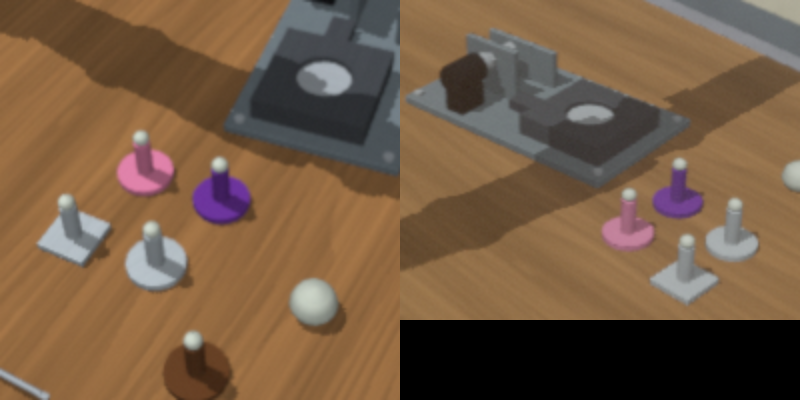

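The close crop shows the silver disc with the round post at crop (155,262). It is clearly round, and the square plate stands apart at (73,235). I'm moving over it now.

```bash
python3 -m creep '{"translation":[[-0.6,-0.22,0],[-0.65,-0.25,0],[-0.7,-0.25,0],[-0.7,-0.25,0],[-0.65,-0.25,0]],"turn":[[0,0,0],[0,0,0],[0,0,0],[0,0,0],[0,0,0]],"grip":[1,1,1,1,1]}'
python3 -m creep '{"translation":[[0,0,0],[0,0,0]],"turn":[[0,0,0],[0,0,0]],"grip":[0.6,0.6]}'
python3 - <<'E'
from h import *
from cell import env
c=env.read_camera("wrist"); np.savez("wrist1.npz",**c); cv2.imwrite("pics/wrist1.png",c["frame"][:,:,::-1])
s=dict(np.load("scene0.npz")); np.set_printoptions(precision=4,suppress=True)
print(onplane(s,[[272,287],[310,300],[298,387],[357,353]],.008))
P=cloud(c); hsv=cv2.cvtColor(c["frame"],cv2.COLOR_RGB2HSV); m=(hsv[...,1]<70)&(hsv[...,2]>100)&(P[...,2]>.003)&(P[...,2]<.012)
n,l,st,ce=cv2.connectedComponentsWithStats((m*255).astype(np.uint8))
for i in range(1,n):
    if st[i,4]>400:
        q=P[l==i][:,:2].astype(np.float32); print(st[i],cv2.minEnclosingCircle(q),cv2.minAreaRect(q))
q=P[(P[...,2]>.02)&(P[...,2]<.1)&(abs(P[...,0]-.55)<.03)&(abs(P[...,1]+.27)<.03)]; print('post',q.mean(0),q.max(0)[2])
print(env.get_obs()["tool_pos"])
E
```

```text
time_s: 0.78
tool_pos: [0.5513, -0.266, 0.2224]
tool_rot: [-180.0, 0.0, 90.0]
force: [0.9, 0.5, 0.0]
grip_width: 0.0868
grasp_force: 0.0
time_s: 1.02
tool_pos: [0.5525, -0.2635, 0.2223]
tool_rot: [-180.0, -0.1, 90.0]
force: [0.5, -0.6, 0.2]
grip_width: 0.0743
grasp_force: 0.0
[[ 0.4763 -0.1836  0.008 ]
 [ 0.5648 -0.1743  0.008 ]
 [ 0.6489 -0.3547  0.008 ]
 [ 0.7073 -0.2404  0.008 ]]
[ 200   97   59   64 1900] ((0.4697868227958679, -0.17870107293128967), 0.029491377994418144) ((0.4687345027923584, -0.17816101014614105), (0.057725802063941956, 0.055683933198451996), 88.69482421875)
[ 282  195   59   58 2150] ((0.5466184616088867, -0.27088063955307007), 0.029857071116566658) ((0.5463707447052002, -0.2711542248725891), (0.05800484120845795, 0.05887994170188904), 80.33023071289062)
[ 194  210   59   54 2122] ((0.4560049772262573, -0.28481441736221313), 0.03713550046086311) ((0.4560326635837555, -0.2855633497238159), (0.054290905594825745, 0.05544765293598175), 3.6709394454956055)
post [ 0.5467 -0.2676  0.0546] 0.06754741748891152
[ 0.553  -0.2625  0.2223]
```

View pics/wrist1.png

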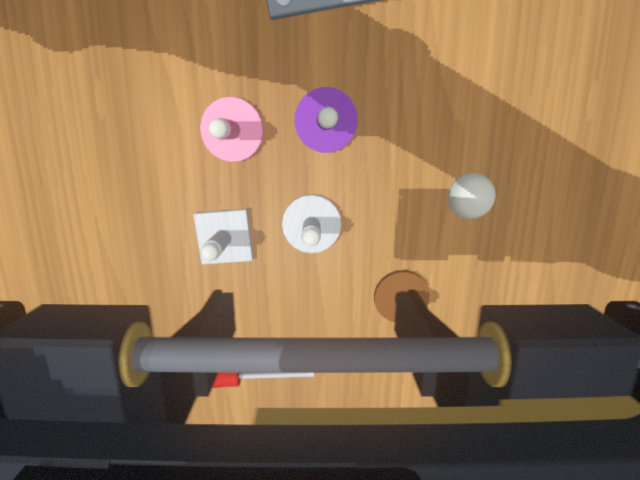

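The wrist picture shows the round silver mount at (312,224), the square one at (222,237), pink (231,129), purple (326,120), brown (402,297) and the fossil (472,196). The mount is at about (0.547,-0.270), agreeing with the scene view to 2 mm. The fingers close along x with clear room, so I'm descending.

```bash
python3 -m creep '{"translation":[[-0.09,-0.075,0.4],[0,0,0.5],[0,0,0.5],[0,0,0.45],[0,0,0.35]],"turn":[[0,0,0],[0,0,0],[0,0,0],[0,0,0],[0,0,0]],"grip":[0.6,0.6,0.6,0.6,0.6]}'
python3 -m creep '{"translation":[[0,0,0.25],[0,0,0.15],[0,0,0],[0,0,0]],"turn":[[0,0,0],[0,0,0],[0,0,0],[0,0,0]],"grip":[0.6,0.6,0.6,0.6]}'
python3 -m creep '{"translation":[[0,0,0],[0,0,0],[0,0,0],[0,0,0],[0,0,0]],"turn":[[0,0,0],[0,0,0],[0,0,0],[0,0,0],[0,0,0]],"grip":[0,0,0,0,0]}' 25
```

```text
time_s: 1.7
tool_pos: [0.5469, -0.2685, 0.0447]
tool_rot: [-179.9, -0.1, 90.2]
force: [-0.7, -0.3, 0.5]
grip_width: 0.0521
grasp_force: 0.0
time_s: 2.2
tool_pos: [0.5474, -0.2715, 0.0157]
tool_rot: [179.9, 0.0, 90.0]
force: [-0.6, 0.6, -0.3]
grip_width: 0.0521
grasp_force: 0.0
time_s: 2.82
tool_pos: [0.5467, -0.2713, 0.0147]
tool_rot: [180.0, 0.0, 90.0]
force: [0.1, -0.0, -0.9]
grip_width: 0.0171
grasp_force: 25.0
```

```bash
python3 -m creep '{"translation":[[0,0,-0.3],[0,0,-0.5],[0,0,-0.5],[0.2,0.05,-0.4],[0.35,0.08,-0.3]],"turn":[[0,0,0],[0,0,0],[0,0,0],[0,0,0],[0,0,0]],"grip":[0,0,0,0,0]}'
python3 -m creep '{"translation":[[0.45,0.1,0],[0.45,0.1,0],[0.45,0.1,0],[0.4,0.07,0],[0.3,0,0]],"turn":[[0,0,0],[0,0,0],[0,0,0],[0,0,0],[0,0,0]],"grip":[0,0,0,0,0]}'
python3 -m creep '{"translation":[[0,0,0],[0,0,0],[0,0,0]],"turn":[[0,0,0],[0,0,0],[0,0,0]],"grip":[0,0,0]}'
python3 - <<'E'
from h import *
from cell import env
c=env.read_camera("wrist"); np.savez("wrist2.npz",**c); cv2.imwrite("pics/wrist2.png",c["frame"][:,:,::-1])
np.set_printoptions(precision=4,suppress=True)
P=cloud(c);hsv=cv2.cvtColor(c["frame"],cv2.COLOR_RGB2HSV)
for nm,lo,hi in [("base",.008,.016),("stage",.037,.043),("floor",.029,.0345),("rail",.063,.069),("brk",.082,.09),("disc",.12,.18)]:
    m=((P[...,2]>lo)&(P[...,2]<hi)).astype(np.uint8)
    n,l,st,ce=cv2.connectedComponentsWithStats(m)
    for i in range(1,n):
        if st[i,4]>150:
            q=P[l==i]; print(nm,st[i],ce[i],cv2.minAreaRect(q[:,:2].astype(np.float32)),np.median(q,0))
print(env.get_obs()["tool_pos"])
E
```

```text
time_s: 3.45
tool_pos: [0.5565, -0.2284, 0.1759]
tool_rot: [180.0, 0.1, 89.8]
force: [0.2, 0.5, -1.7]
grip_width: 0.017
grasp_force: 25.0
time_s: 4.08
tool_pos: [0.5862, -0.0612, 0.174]
tool_rot: [-179.9, -0.0, 90.1]
force: [-0.5, -0.4, -1.9]
grip_width: 0.0174
grasp_force: 25.0
time_s: 4.45
tool_pos: [0.5862, -0.0652, 0.1744]
tool_rot: [-180.0, 0.0, 89.9]
force: [-0.4, 0.0, -1.7]
grip_width: 0.0172
grasp_force: 25.0
base [  175     0   281   248 23577] [331.4644  98.9662] ((0.5921676754951477, 0.03160826116800308), (0.2017204612493515, 0.20028311014175415), 9.109121322631836) [0.616  0.0539 0.0131]
stage [  212    23   199   207 25367] [315.5382 124.9707] ((0.5847102999687195, 0.015243247151374817), (0.13107040524482727, 0.1307060867547989), 9.462786674499512) [0.5855 0.0244 0.0411]
floor [ 275   90   82   85 5151] [315.3578 131.6793] ((0.5849529504776001, 0.015030872076749802), (0.06271292269229889, 0.062429774552583694), 0.38673684000968933) [0.5847 0.0165 0.0333]
disc [ 253  240  123   81 5901] [314.2816 275.1944] ((0.5840563774108887, -0.05453973263502121), (0.03930104151368141, 0.05928687006235123), 89.97679901123047) [ 0.5841 -0.0511  0.1689]
[ 0.5862 -0.0649  0.1745]
```

View pics/wrist2.png

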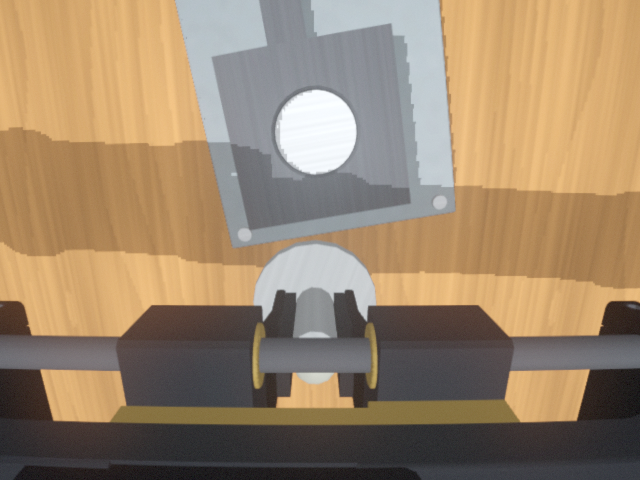

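The wrist picture shows the recess cleanly at (316,131), about (0.585,0.015), matching the stage centre. The held disc is at (315,300) and level. I'm going lower and nearer for a second comparison of disc and recess.

```bash
python3 -m creep '{"translation":[[0.12,0.01,0.3],[0.15,0,0.35],[0.15,0,0.3],[0.1,0,0.2],[0.05,0,0.1]],"turn":[[0,0,0],[0,0,0],[0,0,0],[0,0,0],[0,0,0]],"grip":[0,0,0,0,0]}'
python3 -m creep '{"translation":[[0,0,0],[0,0,0],[0,0,0]],"turn":[[0,0,0],[0,0,0],[0,0,0]],"grip":[0,0,0]}'
cat > m.py <<'E'
from h import *
from cell import env
from scipy.optimize import least_squares
import sys
np.set_printoptions(precision=4,suppress=True)
def circ(q,r=None):
    f=lambda p:np.hypot(q[:,0]-p[0],q[:,1]-p[1])-p[2]
    s=least_squares(f,[*q.mean(0)[:2],.03],loss='soft_l1',f_scale=.0005); return s.x,np.sqrt(np.mean(s.fun**2))
c=env.read_camera("wrist"); n=sys.argv[1]; np.savez(n+".npz",**c); cv2.imwrite(f"pics/{n}.png",c["frame"][:,:,::-1])
o=env.get_obs(); T=o["tool_pos"]; print(T,o["tool_rot"])
P=cloud(c)
def arc(lo,hi,test,plane):
    m=((P[...,2]>lo)&(P[...,2]<hi)).astype(np.uint8)
    m=cv2.morphologyEx(m,cv2.MORPH_OPEN,np.ones((3,3)))
    k,l,st,ce=cv2.connectedComponentsWithStats(m); i=1+st[1:,4].argmax()
    q=max(cv2.findContours((l==i).astype(np.uint8),cv2.RETR_EXTERNAL,cv2.CHAIN_APPROX_NONE)[0],key=len).reshape(-1,2)
    w=onplane(c,q,plane); print("area",st[i],"z",np.median(P[l==i],0)[2]); return w[test(w)]
zt=T[2]-.0147+.008
w=arc(zt-.004,zt+.005,lambda w:w[:,1]>w[:,1].max()-.02,zt); print("disc",len(w),circ(w))
w=arc(.0285,.0365,lambda w:w[:,1]>w[:,1].max()-.03,.032); print("recess floor",len(w),circ(w))
E
python3 m.py wrist3
```

```text
time_s: 5.12
tool_pos: [0.587, -0.0177, 0.0738]
tool_rot: [-180.0, 0.0, 90.0]
force: [0.3, -0.2, -2.7]
grip_width: 0.017
grasp_force: 25.0
time_s: 5.5
tool_pos: [0.5879, -0.0182, 0.0755]
tool_rot: [179.9, 0.0, 90.0]
force: [-1.4, -0.4, -1.8]
grip_width: 0.0174
grasp_force: 25.0
[ 0.5877 -0.0181  0.0753] [179.9193   0.0133  89.9669]
area [ 253  241  123   77 5403] z 0.06985130018682692
disc 140 (array([ 0.5858, -0.0163,  0.0289]), np.float64(0.0002280750948504479))
area [ 255  163  116   94 8083] z 0.033397515684350704
recess floor 165 (array([0.5849, 0.014 , 0.0319]), np.float64(0.00022226776571034773))
```

View pics/wrist3.png

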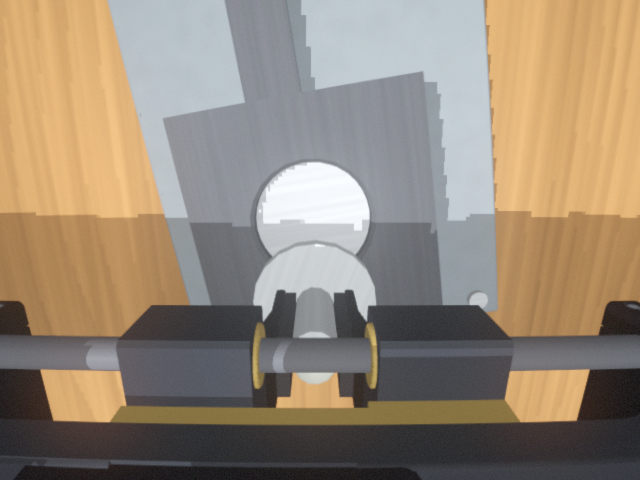

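The nearer wrist picture has the recess at (313,215) and the disc at (315,300), and both measurements agree within 1 mm. The remaining shift is dx -0.8 mm, dy +32 mm.

```bash
python3 -m creep '{"translation":[[0.13,-0.01,0],[0.15,0,0],[0.126,0,0.05],[0,0,0.1],[0,0,0.05]],"turn":[[0,0,0],[0,0,0],[0,0,0],[0,0,0],[0,0,0]],"grip":[0,0,0,0,0]}'
python3 -m creep '{"translation":[[0,0,0],[0,0,0],[0,0,0]],"turn":[[0,0,0],[0,0,0],[0,0,0]],"grip":[0,0,0]}'
python3 m.py wrist4
python3 - <<'E'
from cell import env
import numpy as np
print(np.mean([env.get_obs()["tool_pos"] for _ in range(5)],0))
E
```

```text
time_s: 6.18
tool_pos: [0.5858, 0.0146, 0.0575]
tool_rot: [-179.9, 0.0, 90.0]
force: [-0.4, 0.3, -1.3]
grip_width: 0.0173
grasp_force: 25.0
time_s: 6.55
tool_pos: [0.5866, 0.0146, 0.0588]
tool_rot: [180.0, 0.0, 90.0]
force: [0.2, 0.1, -1.0]
grip_width: 0.0173
grasp_force: 25.0
[0.5866 0.0147 0.0588] [179.9706   0.0036  89.9834]
area [ 253  241  123   77 5396] z 0.05321775253866716
disc 135 (array([0.5846, 0.0163, 0.029 ]), np.float64(0.00019903150503695883))
area [258 232 117  48 979] z 0.033337443493922814
recess floor 279 (array([0.5848, 0.0119, 0.0319]), np.float64(0.0016250792039990396))
[0.58661376 0.01465724 0.05883276]
```

```bash
for i in 1; do python3 -m creep '{"translation":[[0,0,0.02],[0,0,0.03],[0,0,0.02],[0,0,0],[0,0,0]],"turn":[[0,0,0],[0,0,0],[0,0,0],[0,0,0],[0,0,0]],"grip":[0,0,0,0,0]}'; python3 -m creep '{"translation":[[0,0,0.025],[0,0,0],[0,0,0]],"turn":[[0,0,0],[0,0,0],[0,0,0]],"grip":[0,0,0]}'; done
```

```text
time_s: 7.22
tool_pos: [0.5864, 0.0149, 0.053]
tool_rot: [180.0, 0.0, 90.0]
force: [0.4, 0.9, -1.1]
grip_width: 0.017
grasp_force: 25.0
time_s: 7.6
tool_pos: [0.5864, 0.0149, 0.051]
tool_rot: [-180.0, 0.0, 90.0]
force: [-0.7, 0.5, -1.9]
grip_width: 0.0169
grasp_force: 25.0
```

```bash
python3 -m creep '{"translation":[[0,0,0.02],[0,0,0.02],[0,0,0],[0,0,0]],"turn":[[0,0,0],[0,0,0],[0,0,0],[0,0,0]],"grip":[0,0,0,0]}'; python3 -m creep '{"translation":[[0,0,0.015],[0,0,0],[0,0,0]],"turn":[[0,0,0],[0,0,0],[0,0,0]],"grip":[0,0,0]}'
```

```text
time_s: 8.1
tool_pos: [0.5864, 0.0148, 0.0478]
tool_rot: [180.0, 0.0, 90.0]
force: [-0.4, 0.7, -1.1]
grip_width: 0.0174
grasp_force: 25.0
time_s: 8.48
tool_pos: [0.5866, 0.0148, 0.0467]
tool_rot: [180.0, 0.0, 90.0]
force: [0.1, -0.7, -0.2]
grip_width: 0.0173
grasp_force: 25.0
```

```bash
python3 -m creep '{"translation":[[0,0,0.008],[0,0,0],[0,0,0]],"turn":[[0,0,0],[0,0,0],[0,0,0]],"grip":[0,0,0]}'; python3 -m creep '{"translation":[[0,0,0],[0,0,0],[0,0,0],[0,0,0],[0,0,0]],"turn":[[0,0,0],[0,0,0],[0,0,0],[0,0,0],[0,0,0]],"grip":[0.25,0.3,0.4,0.45,0.5]}' 10
python3 m.py wrist5
```

```text
time_s: 8.85
tool_pos: [0.5866, 0.0148, 0.0467]
tool_rot: [180.0, 0.0, 90.0]
force: [-1.3, 0.3, 5.6]
grip_width: 0.0173
grasp_force: 25.0
time_s: 9.48
tool_pos: [0.5864, 0.0148, 0.0458]
tool_rot: [-180.0, 0.0, 90.0]
force: [0.1, 0.7, 0.3]
grip_width: 0.0409
grasp_force: 0.0
[0.5864 0.0148 0.0459] [179.9983   0.0025  90.0027]
area [  149   142   303   192 33518] z 0.041178131835270415
disc 337 (array([ 0.9444, -2.193 ,  2.3025]), np.float64(0.004068387229975587))
area [336 242  43  47 255] z 0.03341818744365482
recess floor 116 (array([0.584 , 0.0121, 0.0326]), np.float64(0.0007707637689259537))
```

```bash
python3 -m creep '{"translation":[[0,0,-0.2],[0,0,-0.4],[0,0,-0.5],[0,0,-0.5],[0,0,-0.4]],"turn":[[0,0,0],[0,0,0],[0,0,0],[0,0,0],[0,0,0]],"grip":[0.5,0.5,0.5,0.5,0.5]}'; python3 -m creep '{"translation":[[0.3,0,0],[0.3,0,0],[0,0,0],[0,0,0]],"turn":[[0,0,0],[0,0,0],[0,0,0],[0,0,0]],"grip":[0.5,0.5,0.5,0.5]}'
cat > b.py <<'E'
from h import *
from cell import env
import sys
np.set_printoptions(precision=4,suppress=True)
c=env.read_camera("wrist"); n=sys.argv[1]; np.savez(n+".npz",**c); cv2.imwrite(f"pics/{n}.png",c["frame"][:,:,::-1])
P=cloud(c); print(env.get_obs()["tool_pos"])
for nm,lo,hi in [("disc/stage",.037,.044),("bolt",.069,.0785),("rail",.062,.070),("brk",.081,.092)]:
    m=((P[...,2]>lo)&(P[...,2]<hi)).astype(np.uint8)
    k,l,st,ce=cv2.connectedComponentsWithStats(m)
    for i in range(1,k):
        if st[i,4]>120:
            q=P[l==i]; print(nm,st[i],ce[i],cv2.minAreaRect(q[:,:2].astype(np.float32)),np.median(q,0))
E
python3 b.py wrist6
```

```text
time_s: 10.15
tool_pos: [0.587, 0.0149, 0.2093]
tool_rot: [179.8, -0.0, 90.0]
force: [0.5, -0.0, -0.4]
grip_width: 0.0434
grasp_force: 0.0
time_s: 10.65
tool_pos: [0.5866, 0.0615, 0.2064]
tool_rot: [180.0, 0.1, 90.0]
force: [-0.2, -0.5, -0.4]
grip_width: 0.0433
grasp_force: 0.0
[0.5866 0.0611 0.2063]
disc/stage [  230   196   161   142 15574] [313.7428 264.0674] ((0.5847369432449341, 0.015382014214992523), (0.13048388063907623, 0.13101452589035034), 9.484801292419434) [0.5849 0.0306 0.0411]
bolt [279  55  50  37 865] [305.6728  69.2844] ((0.5771246552467346, 0.18474693596363068), (0.033425554633140564, 0.022543517872691154), 9.836809158325195) [0.5806 0.186  0.0718]
bolt [ 158   56  111   66 2380] [223.0971  87.2782] ((0.511888861656189, 0.17477339506149292), (0.07771442830562592, 0.03782583773136139), 9.135956764221191) [0.5247 0.1757 0.0749]
rail [ 343    0   33  145 1997] [359.329   70.4096] ((0.6183399558067322, 0.1840362250804901), (0.010454583913087845, 0.10192296653985977), 9.859428405761719) [0.6176 0.1865 0.0669]
rail [283  60  24  10 121] [294.8926  64.595 ] ((0.57013666629
[... 309 characters left out ...]
97  36 344] [229.6395 107.4506] ((0.5148021578788757, 0.15852293372154236), (0.07651039958000183, 0.009509037248790264), 18.064138412475586) [0.5257 0.1579 0.0669]
brk [ 253    0   39  139 2047] [272.2535  67.6727] ((0.555819034576416, 0.18294648826122284), (0.010731994174420834, 0.09025921672582626), 9.406563758850098) [0.5557 0.1854 0.0869]
brk [ 158   67   77   42 1844] [195.7657  87.0233] ((0.5003757476806641, 0.1735258847475052), (0.05448075383901596, 0.02065701223909855), 9.011431694030762) [0.5007 0.1734 0.0824]
brk [304 284  22  17 138] [313.971 289.5  ] ((0.5843996405601501, 0.01924707368016243), (0.01718960329890251, 0.009721175767481327), 1.5937751531600952) [0.5841 0.0218 0.0853]
```

View pics/wrist6.png

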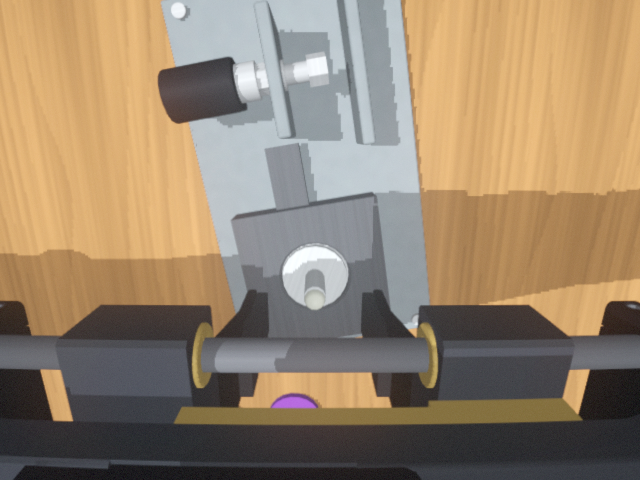

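The wrist picture shows the mount seated flush in the recess at (314,275), with its top at stage level. The bolt head is at (318,67), the bracket at (272,70) and the rail at (357,70). Bracket and stage geometry put the bolt at about (0.5865,0.1875) with the stand's yaw at 9.4°. Next I go above it and turn so the pads close along the stand's y.

```bash
python3 -m creep '{"translation":[[0.25,0,0],[0.4,0,0],[0.4,0,0],[0.35,0,0],[0.18,0,0]],"turn":[[0,0,0],[0,0,0],[0,0,0],[0,0,0],[0,0,0]],"grip":[0.5,0.5,0.5,0.5,0.5]}'; python3 -m creep '{"translation":[[0,0,0],[0,0,0],[0,0,0],[0,0,0],[0,0,0]],"turn":[[0,0,0.05],[0,0,0.05],[0,0,0.05],[0,0,0.05],[0,0,0.05]],"grip":[0.5,0.5,0.5,0.5,0.5]}'
python3 -m creep '{"translation":[[0,0,0],[0,0,0],[0,0,0],[0,0,0],[0,0,0]],"turn":[[0,0,0.05],[0,0,0.05],[0,0,0.05],[0,0,0.048],[0,0,0]],"grip":[0.5,0.5,0.5,0.5,0.5]}'
python3 -m creep '{"translation":[[0,0,0],[0,0,0]],"turn":[[0,0,0],[0,0,0]],"grip":[0.5,0.5]}'
python3 b.py wrist7
```

```text
time_s: 11.32
tool_pos: [0.5858, 0.1921, 0.2058]
tool_rot: [-180.0, -0.1, 90.2]
force: [-0.2, 0.3, 0.2]
grip_width: 0.0435
grasp_force: 0.0
time_s: 11.95
tool_pos: [0.5865, 0.1888, 0.2059]
tool_rot: [180.0, 0.0, 44.6]
force: [0.2, 0.2, -0.5]
grip_width: 0.0433
grasp_force: 0.0
time_s: 12.58
tool_pos: [0.5865, 0.1889, 0.2059]
tool_rot: [180.0, 0.0, 9.4]
force: [-0.9, 0.4, 0.2]
grip_width: 0.0438
grasp_force: 0.0
time_s: 12.82
tool_pos: [0.5864, 0.1892, 0.2059]
tool_rot: [180.0, -0.0, 9.4]
force: [0.4, 0.5, 0.3]
grip_width: 0.0435
grasp_force: 0.0
[0.5864 0.1892 0.2059]
disc/stage [  425   187   157   136 15580] [500.3451 244.5528] ((0.585228681564331, 0.01521262526512146), (0.13037729263305664, 0.1323958784341812), 9.307318687438965) [0.6005 0.0218 0.0414]
bolt [ 261  226  109   43 1061] [315.0141 251.6013] ((0.5769630670547485, 0.18629442155361176), (0.034065891057252884, 0.08851185441017151), 9.3585786819458) [0.5695 0.1864 0.0721]
bolt [506 260  21  22 140] [512.9786 266.9429] ((0.5861253142356873, 0.01937437802553177), (0.009919942356646061, 0.018196482211351395), 69.4864730834961
[... 757 characters left out ...]
244  53  22 242] [334.9793 259.1488] ((0.5665562152862549, 0.1639421582221985), (0.0458240881562233, 0.015584921464323997), 74.74424743652344) [0.5664 0.1722 0.0677]
brk [512 264  25  24 215] [520.6605 272.7721] ((0.5862237811088562, 0.019138596951961517), (0.010330360382795334, 0.01769251376390457), 66.37522888183594) [0.5875 0.0213 0.0852]
brk [ 259  269  113   15 1473] [314.8072 276.0333] ((0.5567288994789124, 0.18295332789421082), (0.01094098575413227, 0.0895131379365921), 10.44670581817627) [0.5575 0.1832 0.0869]
brk [303 308  25  30 590] [315.0339 323.3237] ((0.5141249299049377, 0.17599724233150482), (0.027303695678710938, 0.01974015310406685), 12.16582202911377) [0.5145 0.176  0.0824]
```

View pics/wrist7.png

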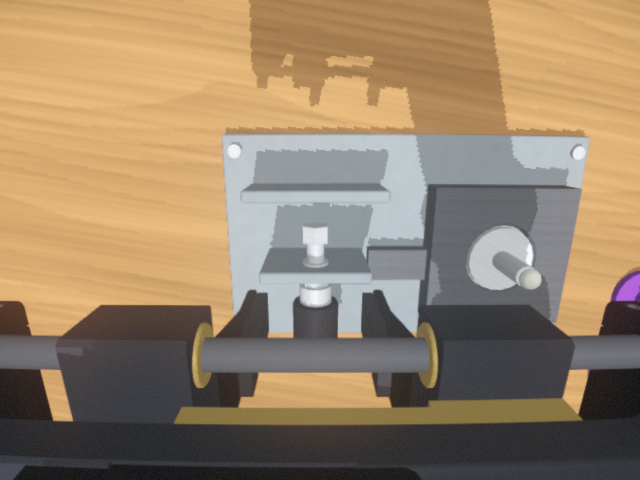

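The wrist picture is square to the stand: bolt head at (315,233), rail (315,195), bracket (315,265), fingers on both sides. The head measures 14 x 20 mm at (0.587,0.188), which is exactly mid-gap. I'm descending.

```bash
python3 -m creep '{"translation":[[0.005,0.016,0.35],[0,0,0.4],[0,0,0.4],[0,0,0.3],[0,0,0.2]],"turn":[[0,0,0],[0,0,0],[0,0,0],[0,0,0],[0,0,0]],"grip":[0.5,0.5,0.5,0.5,0.5]}'; python3 -m creep '{"translation":[[0,0,0.2],[0,0,0.15],[0,0,0.03],[0,0,0]],"turn":[[0,0,0],[0,0,0],[0,0,0],[0,0,0]],"grip":[0.5,0.5,0.5,0.5]}'
```

```text
time_s: 13.5
tool_pos: [0.5865, 0.1878, 0.0726]
tool_rot: [180.0, 0.1, 9.4]
force: [-0.3, -0.2, -0.6]
grip_width: 0.0436
grasp_force: 0.0
time_s: 14.0
tool_pos: [0.5873, 0.1882, 0.0439]
tool_rot: [-180.0, -0.0, 9.4]
force: [0.2, 0.0, 0.3]
grip_width: 0.0439
grasp_force: 0.0
```

```bash
python3 -m creep '{"translation":[[0,0,0],[0,0,0],[0,0,0],[0,0,0],[0,0,0]],"turn":[[0,0,0],[0,0,0],[0,0,0],[0,0,0],[0,0,0]],"grip":[0,0,0,0,0]}' 35; python3 -m creep '{"translation":[[0,0,0],[0,0,0],[0,0,0],[0,0,0],[0,0,0]],"turn":[[0,0,0],[0,0,0],[0,0,0],[0,0,0],[0,0,0]],"grip":[0,0,0,0,0]}';python3 -m creep '{"translation":[[0,0,0],[0,0,0],[0,0,0],[0,0,0],[0,0,0]],"turn":[[0,0,0],[0,0,0],[0,0,0],[0,0,0],[0,0,0]],"grip":[0,0,0,0,0]}'
python3 - <<'E'
from h import *
from cell import env
np.set_printoptions(precision=4,suppress=True)
o=[]
for n in ("scene","side"):
    c=env.read_camera(n); np.savez(n+"9.npz",**c); u,v=proj(c,[.585,.015,.05])[0].astype(int); f=c["frame"][max(v-75,0):v+75,u-100:u+100]; o.append(cv2.resize(f,(400,300)))
    P=cloud(c); q=P[(abs(P[...,0]-.585)<.015)&(abs(P[...,1]-.015)<.015)&(P[...,2]>.06)]; print(n,q.mean(0),np.nanmax(q[:,2]))
cv2.imwrite("pics/end.png",np.hstack(o)[:,:,::-1]); s=env.get_obs(); print(s["grasp_force"],s["grip_width"],s["time_s"])
E
```

```text
time_s: 14.62
tool_pos: [0.5872, 0.1889, 0.0439]
tool_rot: [-179.9, -0.0, 9.4]
force: [-1.2, 2.9, 0.9]
grip_width: 0.0205
grasp_force: 35.0
time_s: 15.25
tool_pos: [0.5871, 0.1888, 0.0439]
tool_rot: [-180.0, -0.0, 9.4]
force: [-1.3, 4.4, 4.2]
grip_width: 0.0207
grasp_force: 35.0
time_s: 15.88
tool_pos: [0.5872, 0.1888, 0.0439]
tool_rot: [-180.0, -0.0, 9.4]
force: [-0.8, 5.2, 4.4]
grip_width: 0.0205
grasp_force: 35.0
scene [0.5895 0.0113 0.0802] 0.09702292888576702
side [0.5826 0.0121 0.0801] 0.0997566910804415
35.03017551032826 0.02063125591361344 15.975
```

View pics/end.png

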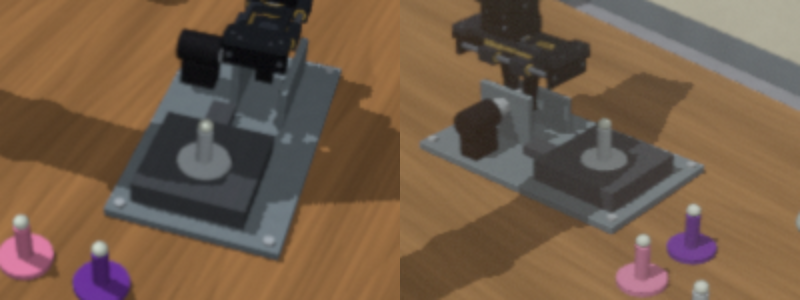

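The final views show the mount upright and flush at (204,158) in the left crop and (605,155) in the right, with its top at the expected 97 mm. The gripper is on the bolt, with the pads flat at 20.6 mm and 35 N, and the width isn't changing.

```bash
python3 -c "
from cell import env
print(env.sign_off())"
```

```text
the job is handed in; nothing more can be done
None
```

I've handed the job in; the sign-off gave no verdict. At about 16 s on the robot's clock, the round mount sat flush in the recess, let go, and the gripper held the bolt head across its flats at a steady 35 N.

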